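# Find the storage-tin lid that rocks and press it home

### The arm

A 6-joint arm with a two-finger parallel gripper is mounted at the origin on a cart in front of the work surface, level with it; the furniture and walls round the work are solid. World frame = base frame: x ahead of the robot, y to its left, z up, the work surface at z = 0. Lengths are in m, angles in rad, forces in N, time in s.
With the tool pointing down it reaches from about 0.35 to 0.95 m from the base axis. Payload 17.4 kg.
Tool frame: the origin (TCP) lies on the centre line of the jaws, within the pads' length; the fingertips stand 14 mm ahead of it and the grasp point (between the pads) lies 5 mm behind it; z points along the fingers, y is the line along which they close (so a half turn about z gives the same grasp; the last joint's range is limited). The gripper opens to 93 mm and grips with 3 to 60 N. Pads are 15 mm wide; open, the fingers measure 128 mm over their backs; the gripper's body (75 mm by 188 mm) begins 65 mm behind the grasp point.
Start: joints at [1.111, 0.116, 1.442, -0, 1.584, -0.038], TCP at [0.276, 0.616, 0.233] pointing down, gripper open.
Joint ranges: [-2.83, 2.83], [-0.83, 2.19], [0.07, 2.5], [-1.14, 4.28], [0.01, 3], [-2.97, 2.97]. Speed limits (rad/s): [1.89, 1.89, 2.22, 3.14, 3.14, 3.14].

### API

Orientations are given as a 3x3 rotation matrix whose columns are the frame's x, y, z axes.
In Python, from bench import r, viewer, ticket gives the robot as it stands.
- The arm moves only by the shell command python3 -m jog 'ROWS'. ROWS is JSON, a list of rows, each an object of numbers: "ax", "ay", "az": the turn, a rotation vector about the tool's x, y, z in degrees; "dx", "dy", "dz": the shift along the tool's x, y, z in mm; "jaw": the closure in counts, from 0 (fully open) to 255 (shut). In form: [{"ax": .., "ay": .., "az": .., "dx": .., "dy": .., "dz": .., "jaw": ..}, ...]. A call has 1 to 12 rows; each row is the pose to reach, as a shift and turn from the pose commanded when the call began, along the tool's axes at that moment; what a row does not reach only later rows make up. A row lasts 1/8 s, in which the tool goes at most 62.5 mm and 10.7 degrees, less where a joint would pass 70% of its speed; a pose out of reach is approached as far as the arm can. A call with a gripper value outside its range is refused whole. The fingers move at their own pace and stop on an object; the grip force is fixed at half the most. Time passes only in rows, so rows that repeat a pose let the fingers close. It gives the time, the measured TCP pose, the force, the opening and the grip force at its end, in the units of the state.
- r.state(): the state, without advancing time (a new reading comes with each control period).
- viewer.snapshot(name): name is "scene" or "top"; returns a dict with "image" (400x640x3 uint8, red, green, blue), "z_map" (400x640 float32, m along the optical axis (not along the pixel's ray), 0 where there is no reading), "fx", "fy", "cx", "cy" (pixels), "world_from_camera" (4x4, takes a point from camera to world coordinates). Camera axes: x right, y up, looking along -z (the intrinsics and any distortion apply to the point x, -y, -z); pixel columns grow to the right and rows downward; lengths in m; the calibration is good to about 2 mm. A picture is of the moment at which its call begins.
- ticket.finish_job(): hands the job in; it is judged then, once.
The state is a dict: "time_s": time; "joint_positions": joint angles; "dq": joint speeds; "tau": joint torques, N m; "ee_pos": TCP position; "ee_rot": TCP orientation; "wrist_force": force on the tool from outside, world axes, zero at the start; "wrist_torque": the same for the moment, N m; "gripper_width": finger opening in m; "finger_force": force on a finger pad.
Only numpy, scipy, OpenCV 4.12 (cv2) and the standard library are available. Lean on these libraries where they do the work, as an engineer would, in place of code of your own. Each camera call takes 0.05 s, during which the arm holds its last target. There are 200 camera calls.

### The job

The three matching storage tins in the wooden tray have just been refilled, and one of their wooden lids was only laid on its seal. Press on the edges of the lids until you find the one that rocks, then push that lid straight down at its knob until it is fully home and firm. Only press: pull no lid up, and leave the honey jar in the tray and the other things on the worktop where they stand.

Things in the scene. Friction and masses are not known exactly. Their poses are not given: they have to be found in the camera images.
- tray: light wooden tray, 500 mm long along its own y, 126 mm wide along its own x (which points away from the robot), rim 40 mm high, floor 8 mm thick; it stays put. Origin at the centre of its underside on the worktop. Low cross slats make four pockets in a row, centres at x = 0, y = +183, +61, -61, -183 mm. Three pockets hold three identical tins, the fourth the honey jar, in any order
- pocket_1 (a point): centre of the floor of the leftmost pocket, 8 mm above the worktop. A tin stands within 4 mm of its pocket's centre, square with the tray: purple, 100 mm square, full and heavy (1.3 to 1.9 kg), with a flat square wooden lid 98 mm across that carries a wooden knob, 20 mm wide and 18 mm high, in its middle
- pocket_2 (a point): centre of the floor of the second pocket from the left, 8 mm above the worktop. Heights above the worktop: flat top of a seated lid 141 mm, top of its knob 158 mm. The lids plug into the tins on a silicone seal; one of the three is not in and stands 4.5 mm higher, level
- pocket_3 (a point): centre of the floor of the third pocket from the left, 8 mm above the worktop. Testing: pressed 35 to 45 mm from the lid's middle, the edge of the unseated lid gives 4 to 5 mm with about 3 N, while the far side rises, then it is stopped by the tin; it springs back. The edges of the seated lids give less than 1 mm
- pocket_4 (a point): centre of the floor of the rightmost pocket, 8 mm above the worktop. Seating: pushed on its knob straight down and slowly (10 to 20 mm/s), the unseated lid slides in with 12 to 15 N, comes to a hard stop when home and stays there; pushed at an edge it only cocks
- honey: honey jar with a grey lid, 71 mm across, 110 mm high, loose in one of the tray's pockets; origin at the centre of its underside
- spice_left: spice jar with a red cap, 45 mm across, 106 mm high, loose behind the tray; origin at the centre of its underside
- spice_right: the same kind of spice jar, to the right of the other; origin at the centre of its underside
- garlic: bulb of garlic, 60 mm, loose at the left end of the tray; origin at the centre of its underside
- mug: dark mug, 88 mm across, 106 mm high, loose on the left of the worktop; origin at the centre of its underside
- tub: white food tub, 126 x 144 x 86 mm, loose at the far left; origin at the centre of its underside
- scissors: kitchen scissors, 206 x 84 x 11 mm, lying loose on the left; origin at the centre of its underside
- sink_a (a joint): how far lid a has been pushed down from where it was at the start, m: 0 at the start for every lid, grows as the lid goes in, below 0 if it is pulled up. The unseated lid is home at 0.0045 to 0.005; a lid that was home stays within 0.001 of 0. Which pocket tin a stands in is not told.
- rock_x_a (a joint): rocking of lid a that tips its near and far edges up and down, rad: 0 when level (as at the start) and it springs back to 0; an unseated lid reaches 0.07 to 0.1 either way when pressed at the middle of such an edge, a seated one stays within 0.01
- rock_y_a (a joint): rocking of lid a that tips its left and right edges up and down, rad: 0 when level (as at the start) and it springs back to 0; an unseated lid reaches 0.07 to 0.1 either way when pressed at the middle of such an edge, a seated one stays within 0.01
- sink_b (a joint): how far lid b has been pushed down from where it was at the start, m: 0 at the start for every lid, grows as the lid goes in, below 0 if it is pulled up. The unseated lid is home at 0.0045 to 0.005; a lid that was home stays within 0.001 of 0. Which pocket tin b stands in is not told.
- rock_x_b (a joint): rocking of lid b that tips its near and far edges up and down, rad: 0 when level (as at the start) and it springs back to 0; an unseated lid reaches 0.07 to 0.1 either way when pressed at the middle of such an edge, a seated one stays within 0.01
- rock_y_b (a joint): rocking of lid b that tips its left and right edges up and down, rad: 0 when level (as at the start) and it springs back to 0; an unseated lid reaches 0.07 to 0.1 either way when pressed at the middle of such an edge, a seated one stays within 0.01
- sink_c (a joint): how far lid c has been pushed down from where it was at the start, m: 0 at the start for every lid, grows as the lid goes in, below 0 if it is pulled up. The unseated lid is home at 0.0045 to 0.005; a lid that was home stays within 0.001 of 0. Which pocket tin c stands in is not told.
- rock_x_c (a joint): rocking of lid c that tips its near and far edges up and down, rad: 0 when level (as at the start) and it springs back to 0; an unseated lid reaches 0.07 to 0.1 either way when pressed at the middle of such an edge, a seated one stays within 0.01
- rock_y_c (a joint): rocking of lid c that tips its left and right edges up and down, rad: 0 when level (as at the start) and it springs back to 0; an unseated lid reaches 0.07 to 0.1 either way when pressed at the middle of such an edge, a seated one stays within 0.01
There are look-alikes about, which are no part of the job. There is more than one size of the honey; the one meant has the size given above.

How it is judged:
By the outcome, as a careful person would: the job done as asked, in the order asked, and still so for the second after the job is handed in, with the robot touching nothing.
It also fails if it takes over 45 s, if anything falls off the work surface, if the arm or the gripper's body presses on something with over 40 N, if the wrist force passes 120 N, or if a joint passes its speed limit or range.

## Working session

There is one attempt and no reset: what is moved stays moved. The work goes in short steps, Python scripts to look and compute and a shell command to move; the robot and the scene stay as the last step left them, time stands still between calls to the robot, and variables do not carry over. Pictures are saved under pics/ and viewed, at most 10 in all, crops included, and the job is handed in when it is done.

```bash
mkdir -p pics; ls; cat > h.py <<'E'
import numpy as np, cv2
from bench import r, viewer, ticket
def snap(n, save):
    s=viewer.snapshot(n); cv2.imwrite(f'pics/{save}.png', s['image'][:,:,::-1]); np.save(f'pics/{save}_z.npy',s['z_map'])
    return s
def pts(s):
    z=s['z_map']; v,u=np.mgrid[:z.shape[0],:z.shape[1]]
    P=np.stack([(u-s['cx'])/s['fx']*z, -(v-s['cy'])/s['fy']*z, -z, np.ones_like(z)],-1)
    W=P@np.array(s['world_from_camera']).T
    W=W[...,:3]; W[z==0]=np.nan
    return W
E
python3 - <<'E'
from h import *
np.set_printoptions(precision=4,suppress=True)
for n in ('scene','top'):
    s=snap(n,n+'0'); W=pts(s); np.save(f'pics/{n}0_w.npy',W); print(n,{k:s[k] for k in s if k not in('image','z_map')})
st=r.state(); print(st)
E
```

```text
pics
scene {'fx': 408.76938139447645, 'fy': 408.76938139447645, 'cx': 314.9508445225386, 'cy': 198.52817716860832, 'world_from_camera': array([[ 0.7931, -0.4901,  0.3615,  0.9307],
       [ 0.6089,  0.6521, -0.4517, -0.3711],
       [-0.0143,  0.5784,  0.8156,  1.0856],
       [ 0.    ,  0.    ,  0.    ,  1.    ]])}
top {'fx': 422.0539944792497, 'fy': 422.0539944792497, 'cx': 327.54991709187146, 'cy': 200.32743534345724, 'world_from_camera': array([[ 0.0108,  0.9866, -0.1626,  0.316 ],
       [-0.9999,  0.0098, -0.0069,  0.1633],
       [-0.0052,  0.1627,  0.9867,  1.2993],
       [ 0.    ,  0.    ,  0.    ,  1.    ]])}
{'time_s': 0.1, 'joint_positions': array([ 1.1111,  0.1164,  1.4422, -0.    ,  1.584 , -0.0378]), 'dq': array([-0.0007,  0.0003, -0.0014, -0.0024, -0.001 ,  0.0002]), 'tau': array([  0.0034, -72.2894, -62.3862,   0.0782,   0.0228,  -0.0001]), 'ee_pos': array([0.2763, 0.6157, 0.232 ]), 'ee_rot': array([[-0.9123,  0.4094, -0.0004],
       [ 0.4094,  0.9123, -0.0009],
       [ 0.    , -0.001 , -1.    ]]), 'wrist_force': array([-0.1381, -0.3074, -0.1079]), 'wrist_torque': array([-0.0272,  0.0228, -0.0159]), 'finger_force': 0.0, 'gripper_width': 0.0928943130677102}
```

View pics/top0.png

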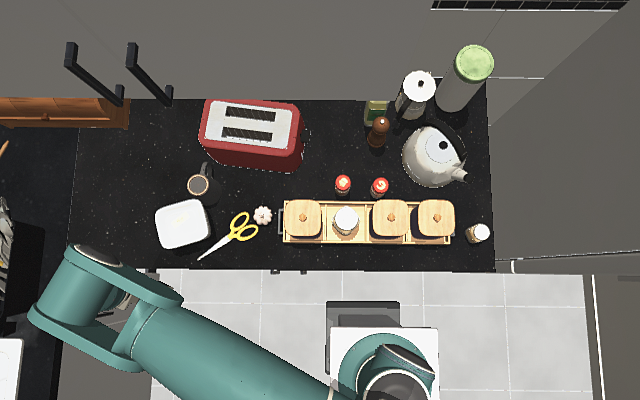

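View pics/scene0.png

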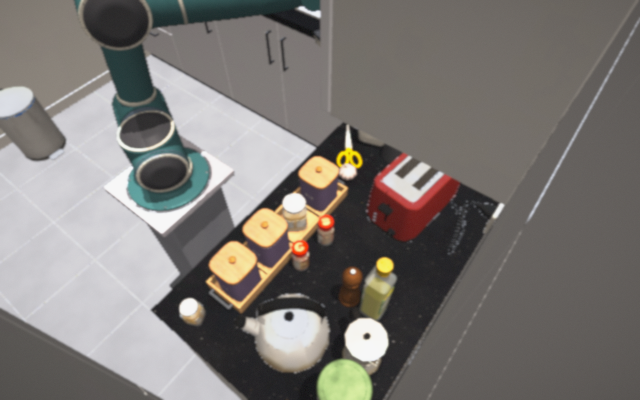

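Top view: tins with square wooden lids at (302,218), (391,218) and (436,218). The honey jar in the tray is at (346,220) in pocket 2, and a look-alike jar stands outside at (479,233). Garlic is at (262,215), spice jars at (343,184) and (380,187). Lid candidates are only the three lids in pockets 1, 3 and 4.

```bash
python3 - <<'E'
from h import *
np.set_printoptions(precision=4,suppress=True)
for n in ('top','scene'):
    W=np.load(f'pics/{n}0_w.npy'); im=cv2.imread(f'pics/{n}0.png'); hsv=cv2.cvtColor(im,cv2.COLOR_BGR2HSV)
    m=((W[...,2]>.125)&(W[...,2]<.152)&(hsv[...,1]>70)&(hsv[...,0]>8)&(hsv[...,0]<25)&(W[...,0]<.6)&(W[...,0]>.2)&(W[...,1]<.45)&(W[...,1]>-.3)).astype(np.uint8)
    m=cv2.morphologyEx(m,cv2.MORPH_OPEN,np.ones((3,3)))
    N,L,S,C=cv2.connectedComponentsWithStats(m)
    for i in range(1,N):
        if S[i,4]<300: continue
        p=W[L==i]; rect=cv2.minAreaRect((p[:,:2]*1000).astype(np.float32))
        x,y,w,h=S[i,:4]
        sub=np.zeros(m.shape,bool); sub[y:y+h,x:x+w]=1
        k=sub&(W[...,2]>.152)&(W[...,2]<.175)
        print(n,C[i].round(),S[i,4],'mean',p.mean(0),'z50',np.median(p[:,2]),'rect',rect,'knob',k.sum(),W[k].mean(0) if k.any() else 0, W[k][:,2].max() if k.any() else 0)
im=cv2.imread('pics/top0.png')[160:260,230:500]; im=cv2.resize(im,None,fx=2.9,fy=2.9,interpolation=cv2.INTER_CUBIC); cv2.imwrite('pics/crop0.png',im)
E
```

```text
top [441. 226.] 377 mean [ 0.4372 -0.1423  0.141 ] z50 0.14101514879938137 rect ((441.63916015625, -136.5838165283203), (64.83712005615234, 78.53751373291016), 12.038025856018066) knob 39 [ 0.4614 -0.1283  0.1554] 0.15906730883910591
scene [318. 173.] 871 mean [0.4616 0.2331 0.14  ] z50 0.1404326985142078 rect ((457.6878356933594, 237.40538024902344), (103.83718872070312, 103.20560455322266), 88.14627075195312) knob 25 [0.4586 0.2365 0.1554] 0.1592447485143269
scene [265. 228.] 1115 mean [ 0.4642 -0.0076  0.1446] z50 0.14478295011428344 rect ((460.3165283203125, -5.095798492431641), (101.73314666748047, 102.48886108398438), 89.7887191772461) knob 40 [ 0.4613 -0.006   0.1587] 0.16388225626224384
scene [233. 263.] 1322 mean [ 0.4659 -0.1342  0.14  ] z50 0.14031683595021638 rect ((462.414794921875, -131.73072814941406), (101.37957763671875, 101.39443969726562), 89.41448211669922) knob 38 [ 0.4629 -0.1317  0.1556] 0.16029465308860702
```

View pics/crop0.png

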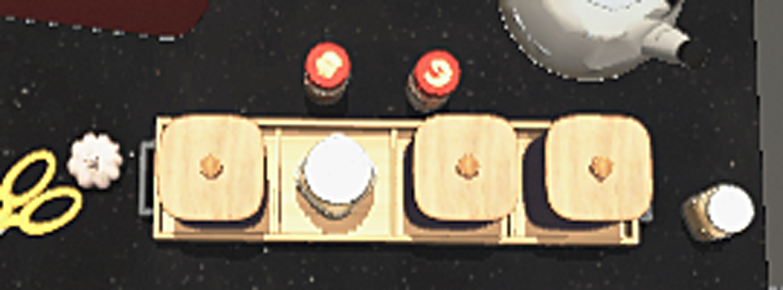

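The crop confirms the three lids, with knobs at top-view pixels ≈(302,217), (391,217) and (437,218). Depth puts the pocket‑3 lid (391,218) about 4.5 mm higher (0.1448 against 0.1403), so I'll press its edge first.

```bash
cat >> h.py <<'E'
def ray(s,u,v,z):
    M=np.array(s['world_from_camera']); d=M[:3,:3]@np.array([(u-s['cx'])/s['fx'],-(v-s['cy'])/s['fy'],-1]); o=M[:3,3]
    return o+d*(z-o[2])/d[2]
def go(p):
    st=r.state(); R=st['ee_rot']; print('t',st['time_s'],'pos',st['ee_pos'].round(4),'shift mm',(R.T@(np.array(p)-st['ee_pos'])*1000).round(1),'F',st['wrist_force'].round(2))
    print('yaw of tool y',np.degrees(np.arctan2(R[1,1],R[0,1])).round(2))
E
python3 - <<'E'
from h import *
s=viewer.snapshot('top')
print(ray(s,391,217.2,.160),ray(s,302,217.2,.156),ray(s,437,217.5,.156))
go((.500,-.005,.232))
E
```

```text
[ 0.45902074 -0.00157127  0.16      ] [0.45706703 0.24046595 0.156     ] [ 0.45996709 -0.12731194  0.156     ]
t 0.15 pos [0.2763 0.6157 0.2321] shift mm [-458.2 -474.7    0.5] F [-0.87  0.6   0.08]
yaw of tool y 65.83
```

```bash
python3 -m jog '[{"dx":-30,"dy":-31,"jaw":255},{"dx":-70,"dy":-73,"az":-3,"jaw":255},{"dx":-110,"dy":-114,"az":-6,"jaw":255},{"dx":-150,"dy":-155,"az":-9,"jaw":255},{"dx":-190,"dy":-197,"az":-12,"jaw":255},{"dx":-230,"dy":-238,"az":-15,"jaw":255},{"dx":-270,"dy":-280,"az":-18,"jaw":255},{"dx":-310,"dy":-321,"az":-21,"jaw":255},{"dx":-350,"dy":-363,"az":-24,"jaw":255},{"dx":-390,"dy":-404,"az":-24,"jaw":255},{"dx":-430,"dy":-446,"az":-24,"jaw":255},{"dx":-458,"dy":-475,"az":-24,"jaw":255}]'
python3 -m jog '[{"jaw":255},{"jaw":255}]'
python3 - <<'E'
from h import *
go((.500,-.004,.162)); print(r.state()['gripper_width'])
s=snap('scene','s1')
im=cv2.imread('pics/s1.png'); cv2.imwrite('pics/s1c.png',cv2.resize(im[120:320,160:400],None,fx=3,fy=3,interpolation=cv2.INTER_CUBIC))
E
```

```text
t 0.15 pos [0.2763 0.6157 0.2321] shift mm [-457.8 -473.8   70.5] F [-0.87  0.6   0.08]
yaw of tool y 65.83
0.09277381314750682invalid input at $[0]: expected keys ax, ay, az, dx, dy, dz, jaw
invalid input at $[0]: expected keys ax, ay, az, dx, dy, dz, jaw
```

View pics/s1c.png

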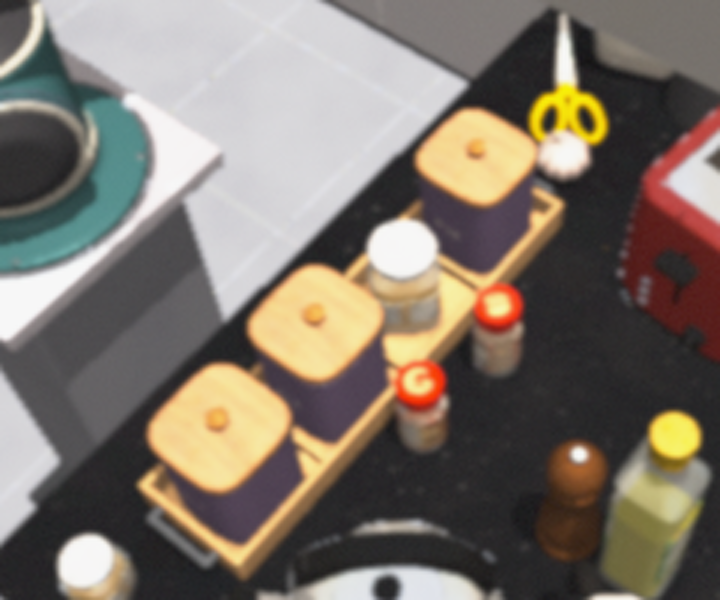

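The rows were refused because every key is required, so the arm hasn't moved. The crop shows the lids undisturbed, with knobs at crop pixels (477,149), (314,314) and (217,419). I'll resend with full rows.

```bash
python3 -m jog '[{"ax":0,"ay":0,"az":0,"dx":-30,"dy":-31,"dz":0,"jaw":255},{"ax":0,"ay":0,"az":-3,"dx":-70,"dy":-73,"dz":0,"jaw":255},{"ax":0,"ay":0,"az":-6,"dx":-110,"dy":-114,"dz":0,"jaw":255},{"ax":0,"ay":0,"az":-9,"dx":-150,"dy":-155,"dz":0,"jaw":255},{"ax":0,"ay":0,"az":-12,"dx":-190,"dy":-197,"dz":0,"jaw":255},{"ax":0,"ay":0,"az":-15,"dx":-230,"dy":-238,"dz":0,"jaw":255},{"ax":0,"ay":0,"az":-18,"dx":-270,"dy":-280,"dz":0,"jaw":255},{"ax":0,"ay":0,"az":-21,"dx":-310,"dy":-321,"dz":0,"jaw":255},{"ax":0,"ay":0,"az":-24,"dx":-350,"dy":-363,"dz":0,"jaw":255},{"ax":0,"ay":0,"az":-24,"dx":-390,"dy":-404,"dz":0,"jaw":255},{"ax":0,"ay":0,"az":-24,"dx":-430,"dy":-446,"dz":0,"jaw":255},{"ax":0,"ay":0,"az":-24,"dx":-458,"dy":-475,"dz":0,"jaw":255}]'
python3 -m jog '[{"ax":0,"ay":0,"az":0,"dx":0,"dy":0,"dz":0,"jaw":255},{"ax":0,"ay":0,"az":0,"dx":0,"dy":0,"dz":0,"jaw":255},{"ax":0,"ay":0,"az":0,"dx":0,"dy":0,"dz":0,"jaw":255}]'
python3 - <<'E'
from h import *
go((.500,-.004,.167)); print(r.state()['gripper_width'])
E
```

```text
time_s: 1.7
ee_pos: [0.5, -0.0073, 0.2326]
ee_rot: [[-1.0, 0.004, 0.0], [0.004, 1.0, -0.0], [-0.0, -0.0, -1.0]]
wrist_force: [-0.6, 0.5, 0.0]
gripper_width: 0.0009
finger_force: 0.0
time_s: 2.08
ee_pos: [0.4995, -0.0041, 0.2327]
ee_rot: [[-1.0, 0.002, 0.0], [0.002, 1.0, 0.0], [-0.0, 0.0, -1.0]]
wrist_force: [-0.7, 0.5, -0.2]
gripper_width: 0.0004
finger_force: 0.0
t 2.075 pos [ 0.4995 -0.0041  0.2327] shift mm [-0.5  0.1 65.7] F [-0.66  0.52 -0.18]
yaw of tool y 89.91
0.000409391962705827
```

```bash
python3 -m jog '[{"ax":0,"ay":0,"az":0,"dx":0,"dy":0,"dz":20,"jaw":255},{"ax":0,"ay":0,"az":0,"dx":0,"dy":0,"dz":40,"jaw":255},{"ax":0,"ay":0,"az":0,"dx":0,"dy":0,"dz":55,"jaw":255},{"ax":0,"ay":0,"az":0,"dx":0,"dy":0,"dz":66,"jaw":255},{"ax":0,"ay":0,"az":0,"dx":0,"dy":0,"dz":66,"jaw":255}]'
python3 - <<'E'
from h import *
go((.500,-.004,.1595))
s=snap('scene','s2')
im=cv2.imread('pics/s2.png'); cv2.imwrite('pics/s2c.png',cv2.resize(im[170:300,200:330],None,fx=4.5,fy=4.5,interpolation=cv2.INTER_CUBIC))
E
```

```text
time_s: 2.7
ee_pos: [0.4995, -0.005, 0.1658]
ee_rot: [[-1.0, 0.003, -0.001], [0.003, 1.0, 0.0], [0.001, 0.0, -1.0]]
wrist_force: [-0.1, 0.1, -0.5]
gripper_width: 0.0005
finger_force: 0.0
t 2.7 pos [ 0.4995 -0.005   0.1658] shift mm [-0.5  1.   6.3] F [-0.12  0.07 -0.46]
yaw of tool y 89.83
```

View pics/s2c.png

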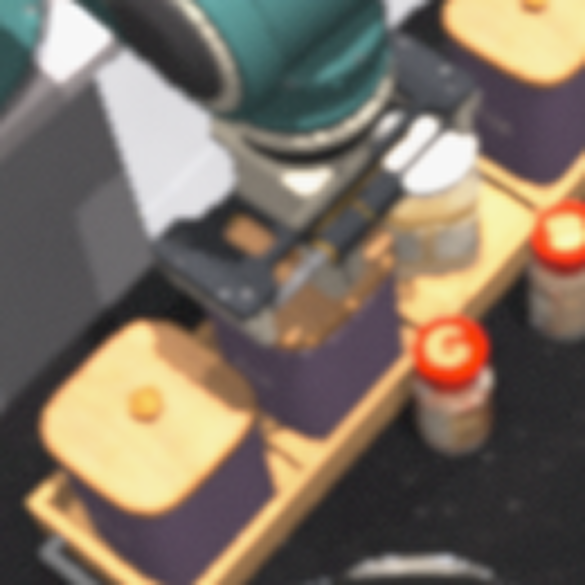

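The gripper's closed tips sit over the far edge of the pocket‑3 lid (crop px ≈(300,330)), clear of the honey jar at (445,165). Now I'll press in small steps.

```bash
python3 -m jog '[{"ax":0,"ay":0,"az":0,"dx":0,"dy":0,"dz":2,"jaw":255},{"ax":0,"ay":0,"az":0,"dx":0,"dy":0,"dz":4,"jaw":255},{"ax":0,"ay":0,"az":0,"dx":0,"dy":0,"dz":5,"jaw":255},{"ax":0,"ay":0,"az":0,"dx":0,"dy":0,"dz":6,"jaw":255}]' | egrep 'pos|force:'
python3 -m jog '[{"ax":0,"ay":0,"az":0,"dx":0,"dy":0,"dz":1,"jaw":255},{"ax":0,"ay":0,"az":0,"dx":0,"dy":0,"dz":1,"jaw":255}]'| egrep 'pos|force:'
python3 -m jog '[{"ax":0,"ay":0,"az":0,"dx":0,"dy":0,"dz":1,"jaw":255},{"ax":0,"ay":0,"az":0,"dx":0,"dy":0,"dz":1,"jaw":255}]'| egrep 'pos|force:'
```

```text
ee_pos: [0.4998, -0.005, 0.1607]
wrist_force: [-0.3, -0.3, -0.3]
finger_force: 0.0
ee_pos: [0.4997, -0.005, 0.1596]
wrist_force: [-0.0, -0.8, 0.9]
finger_force: 0.0
ee_pos: [0.4998, -0.005, 0.1587]
wrist_force: [0.1, 0.5, 0.4]
finger_force: 0.4
```

```bash
for i in 1 2; do :; done
python3 -m jog '[{"ax":0,"ay":0,"az":0,"dx":0,"dy":0,"dz":0.5,"jaw":255},{"ax":0,"ay":0,"az":0,"dx":0,"dy":0,"dz":1,"jaw":255}]'| egrep 'pos|force:'
python3 -m jog '[{"ax":0,"ay":0,"az":0,"dx":0,"dy":0,"dz":0.5,"jaw":255},{"ax":0,"ay":0,"az":0,"dx":0,"dy":0,"dz":1,"jaw":255}]'| egrep 'pos|force:'
python3 -m jog '[{"ax":0,"ay":0,"az":0,"dx":0,"dy":0,"dz":0.5,"jaw":255},{"ax":0,"ay":0,"az":0,"dx":0,"dy":0,"dz":1,"jaw":255}]'| egrep 'pos|force:'
```

```text
ee_pos: [0.4999, -0.0051, 0.1578]
wrist_force: [1.6, -0.1, 2.6]
finger_force: 1.2
ee_pos: [0.5, -0.0051, 0.1569]
wrist_force: [2.9, -1.2, 3.7]
finger_force: 2.1
ee_pos: [0.5, -0.0051, 0.1559]
wrist_force: [5.1, -1.1, 6.0]
finger_force: 3.2
```

```bash

python3 -m jog '[{"ax":0,"ay":0,"az":0,"dx":0,"dy":0,"dz":0.5,"jaw":255},{"ax":0,"ay":0,"az":0,"dx":0,"dy":0,"dz":1,"jaw":255}]'| egrep 'pos|force:'
python3 - <<'E'
from h import *
def fit(W,im):
    hsv=cv2.cvtColor(im,cv2.COLOR_BGR2HSV)
    m=(W[...,2]>.13)&(W[...,2]<.156)&(hsv[...,1]>70)&(hsv[...,0]>8)&(hsv[...,0]<25)&(abs(W[...,0]-.46)<.046)&(abs(W[...,1]+.004)<.046)
    p=W[m]; a=np.linalg.lstsq(np.c_[p[:,0]-.46,p[:,1]+.004,np.ones(len(p))],p[:,2],rcond=None)[0]; return m.sum(),a.round(4)
for n in ('scene','top'):
    print(n,fit(np.load(f'pics/{n}0_w.npy'),cv2.imread(f'pics/{n}0.png')))
    s=snap(n,n+'3'); print(n,fit(pts(s),cv2.imread(f'pics/{n}3.png')))
E
```

```text
ee_pos: [0.5003, -0.005, 0.1555]
wrist_force: [4.4, -1.2, 11.3]
finger_force: 6.0
scene (np.int64(936), array([-0.0051,  0.0002,  0.1452]))
scene (np.int64(217), array([-0.1285,  0.0043,  0.1455]))
top (np.int64(628), array([-0.005 ,  0.0008,  0.1456]))
top (np.int64(354), array([-0.0876,  0.025 ,  0.1464]))
```

Tested: the edge gave about 4 mm with a few newtons, then hit a stop (11 N). Depth shows the lid tilted about 0.1 rad, so pocket 3 is the rocking lid. Now I'll lift off and move above its knob.

```bash
python3 -m jog '[{"ax":0,"ay":0,"az":0,"dx":0,"dy":0,"dz":-2,"jaw":255},{"ax":0,"ay":0,"az":0,"dx":0,"dy":0,"dz":-6,"jaw":255},{"ax":0,"ay":0,"az":0,"dx":0,"dy":0,"dz":-20,"jaw":255},{"ax":0,"ay":0,"az":0,"dx":0,"dy":0,"dz":-38,"jaw":255},{"ax":0,"ay":0,"az":0,"dx":20,"dy":0.5,"dz":-38,"jaw":255},{"ax":0,"ay":0,"az":0,"dx":40,"dy":1,"dz":-38,"jaw":255},{"ax":0,"ay":0,"az":0,"dx":40,"dy":1,"dz":-38,"jaw":255}]' | egrep 'time|pos|force:'
python3 - <<'E'
from h import *
go((.460,-.0035,.1785))
W=np.load('pics/top0_w.npy'); im=cv2.imread('pics/top0.png'); hsv=cv2.cvtColor(im,cv2.COLOR_BGR2HSV)
m=(W[...,2]>.14)&(W[...,2]<.15)&(abs(W[...,0]-.46)<.07)&(abs(W[...,1]+.004)<.06)
print('top lid rect',cv2.minAreaRect((W[m][:,:2]*1000).astype(np.float32)))
k=(W[...,2]>.157)&(W[...,2]<.17)&(abs(W[...,0]-.46)<.03)&(abs(W[...,1]+.004)<.03)
print('top knob',k.sum(),np.median(W[k],0))
s=snap('scene','s4')
im=cv2.imread('pics/s4.png'); cv2.imwrite('pics/s4c.png',cv2.resize(im[170:300,200:330],None,fx=4.5,fy=4.5,interpolation=cv2.INTER_CUBIC))
E
```

```text
time_s: 5.72
ee_pos: [0.4594, -0.0039, 0.194]
wrist_force: [1.2, 0.3, 0.4]
finger_force: 0.0
t 5.725 pos [ 0.4594 -0.0039  0.194 ] shift mm [-0.5  0.4 15.5] F [1.18 0.25 0.37]
yaw of tool y 89.83
top lid rect ((459.847412109375, -1.2936134338378906), (99.39007568359375, 100.23262023925781), 89.51698303222656)
top knob 34 [ 0.45972687 -0.0015872   0.16043251]
```

View pics/s4c.png

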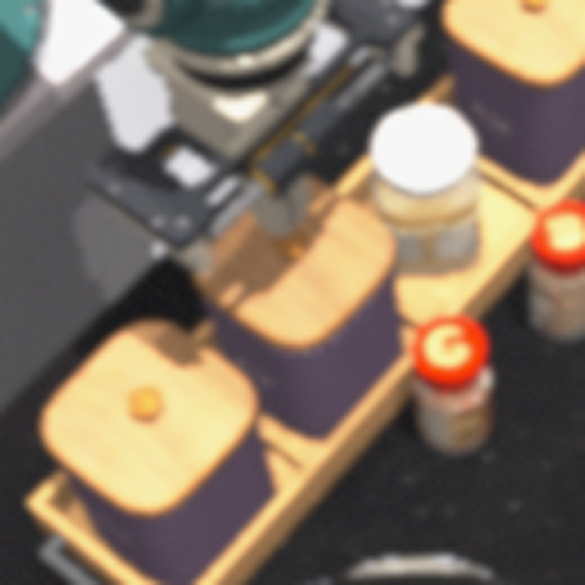

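The closed tips hang right over the knob (crop px ≈(290,245)) and the lid has sprung back level. Now I'll push straight down slowly.

```bash
python3 -m jog '[{"ax":0,"ay":0,"az":0,"dx":-0.5,"dy":0.5,"dz":6,"jaw":255},{"ax":0,"ay":0,"az":0,"dx":-0.5,"dy":0.5,"dz":12,"jaw":255},{"ax":0,"ay":0,"az":0,"dx":-0.5,"dy":0.5,"dz":15,"jaw":255},{"ax":0,"ay":0,"az":0,"dx":-0.5,"dy":0.5,"dz":16.5,"jaw":255},{"ax":0,"ay":0,"az":0,"dx":-0.5,"dy":0.5,"dz":18,"jaw":255},{"ax":0,"ay":0,"az":0,"dx":-0.5,"dy":0.5,"dz":19.5,"jaw":255},{"ax":0,"ay":0,"az":0,"dx":-0.5,"dy":0.5,"dz":21,"jaw":255},{"ax":0,"ay":0,"az":0,"dx":-0.5,"dy":0.5,"dz":22.5,"jaw":255}]' | egrep 'time|pos|force:'
python3 -m jog '[{"ax":0,"ay":0,"az":0,"dx":0,"dy":0,"dz":1.5,"jaw":255}]' | egrep 'time|pos|force:'
python3 -m jog '[{"ax":0,"ay":0,"az":0,"dx":0,"dy":0,"dz":1,"jaw":255}]' | egrep 'time|pos|force:'
```

```text
time_s: 6.78
ee_pos: [0.4609, -0.0035, 0.1717]
wrist_force: [-1.6, -0.3, 11.9]
finger_force: 5.5
time_s: 6.9
ee_pos: [0.4608, -0.0034, 0.1703]
wrist_force: [-4.2, 1.5, 20.3]
finger_force: 9.0
time_s: 7.02
ee_pos: [0.461, -0.0033, 0.1701]
wrist_force: [-5.0, 1.0, 25.1]
finger_force: 11.1
```

```bash
python3 -m jog '[{"ax":0,"ay":0,"az":0,"dx":0,"dy":0,"dz":0.5,"jaw":255},{"ax":0,"ay":0,"az":0,"dx":0,"dy":0,"dz":0.5,"jaw":255}]' | egrep 'time|pos|force:'
python3 -m jog '[{"ax":0,"ay":0,"az":0,"dx":0,"dy":0,"dz":-3,"jaw":255},{"ax":0,"ay":0,"az":0,"dx":0,"dy":0,"dz":-6,"jaw":255},{"ax":0,"ay":0,"az":0,"dx":0,"dy":0,"dz":-20,"jaw":255},{"ax":0,"ay":0,"az":0,"dx":-20,"dy":0,"dz":-50,"jaw":255},{"ax":0,"ay":0,"az":0,"dx":-40,"dy":60,"dz":-80,"jaw":255},{"ax":0,"ay":0,"az":0,"dx":-40,"dy":120,"dz":-100,"jaw":255},{"ax":0,"ay":0,"az":0,"dx":-40,"dy":175,"dz":-110,"jaw":255},{"ax":0,"ay":0,"az":0,"dx":-40,"dy":175,"dz":-110,"jaw":255},{"ax":0,"ay":0,"az":0,"dx":-40,"dy":175,"dz":-110,"jaw":255}]' | egrep 'time|pos|force:'
python3 - <<'E'
from h import *
def fit(W,im,c):
    hsv=cv2.cvtColor(im,cv2.COLOR_BGR2HSV)
    m=(W[...,2]>.13)&(W[...,2]<.15)&(hsv[...,1]>70)&(hsv[...,0]>8)&(hsv[...,0]<25)&(abs(W[...,0]-.46)<.046)&(abs(W[...,1]-c)<.046)
    p=W[m]; a=np.linalg.lstsq(np.c_[p[:,0]-.46,p[:,1]-c,np.ones(len(p))],p[:,2],rcond=None)[0]; return m.sum(),a.round(4)
for n in ('scene','top'):
    s=snap(n,n+'5'); W=pts(s)
    for c in (.2385,-.004,-.13): print(n,c,fit(np.load(f'pics/{n}0_w.npy'),cv2.imread(f'pics/{n}0.png'),c),fit(W,cv2.imread(f'pics/{n}5.png'),c))
im=cv2.imread('pics/scene5.png'); cv2.imwrite('pics/s5c.png',cv2.resize(im[120:320,160:400],None,fx=3,fy=3,interpolation=cv2.INTER_CUBIC))
E
```

```text
time_s: 7.28
ee_pos: [0.4612, -0.0033, 0.17]
wrist_force: [-5.0, 2.9, 23.5]
finger_force: 10.8
time_s: 8.4
ee_pos: [0.5007, 0.1713, 0.2773]
wrist_force: [-0.1, -0.8, -0.8]
finger_force: 0.0
scene 0.2385 (np.int64(708), array([-0.0103,  0.0048,  0.1407])) (np.int64(608), array([-0.0156,  0.0024,  0.1407]))
scene -0.004 (np.int64(925), array([-0.0047,  0.0011,  0.1451])) (np.int64(764), array([-0.0088, -0.0029,  0.1402]))
scene -0.13 (np.int64(1094), array([-0.0037, -0.0035,  0.1406])) (np.int64(891), array([-0.0055, -0.0051,  0.1408]))
top 0.2385 (np.int64(586), array([-0.0093, -0.0012,  0.1413])) (np.int64(371), array([-0.0039,  0.0044,  0.1412]))
top -0.004 (np.int64(612), array([-0.0053, -0.0002,  0.1454])) (np.int64(181), array([-0.0036,  0.0319,  0.1411]))
top -0.13 (np.int64(664), array([-0.0025, -0.0013,  0.141 ])) (np.int64(235), array([ 0.0103, -0.0082,  0.1409]))
```

View pics/s5c.png

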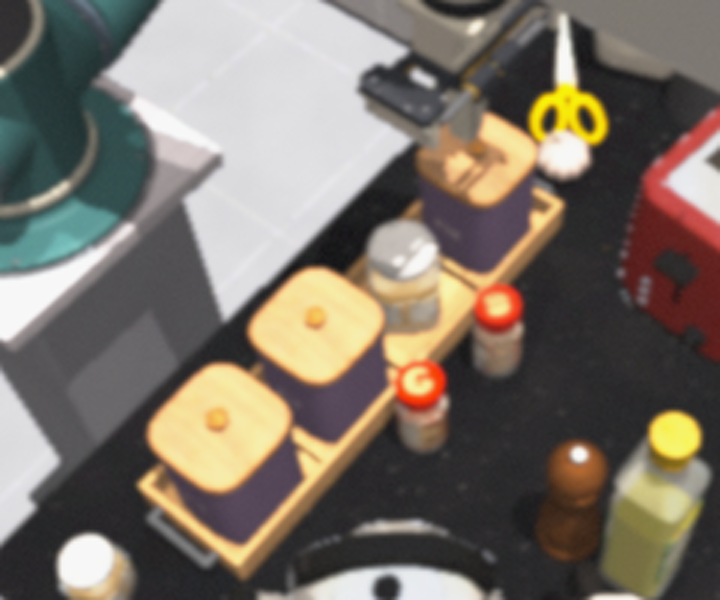

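The pocket‑3 lid (crop px (315,320)) is now level at 0.140 m, matching the other two, and it dropped about 4.9 mm onto a hard stop. Nothing else has moved, and the gripper is clear of everything.

```bash
python3 -c "
from h import *
print(ticket.finish_job())"
```

```text
the job is handed in; nothing more can be done
None
```

The unseated lid was on the tin in pocket 3: its far edge rocked about 4 mm when pressed, so I pushed it down at its knob about 4.9 mm to a hard stop, level with the other two lids, and handed the job in.

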